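# Set a button blank in its drilling jig and hold it down

## Robot

A 6-joint arm with a two-finger parallel gripper is mounted at the origin on the work surface. World frame = base frame: x ahead of the robot, y to its left, z up, the work surface at z = 0. Lengths are in m, angles in rad, forces in N, time in s.
With the tool pointing down it reaches from about 0.35 to 0.775 m from the base axis. Payload 5.5 kg.
Tool frame: the origin (TCP) lies at the very end of the fingers, on their centre line; the grasp point (between the pads) lies 19 mm behind it; z points along the fingers, y is the line along which they close (so a half turn about z gives the same grasp; the last joint's range is limited). The gripper opens to 85 mm and grips with 20 to 120 N. Pads are 22 mm wide; open, the fingers measure 114 mm over their backs; the gripper's body (76 mm by 85 mm) begins 54 mm behind the grasp point. The pads swing forward as they close: fully open they stand 13 mm farther back than shut.
Start: joints at [-1.384, 0.313, 0.046, 1.304, 0, 1.431], TCP at [0.185, -0.545, 0.231] pointing down, gripper open.
Joint ranges: [-2.76, 2.76], [-0.86, 1.69], [-1.03, 1.26], [-2.2, 2.34], [-1.47, 1.5], [-3.14, 3.14]. Speed limits (rad/s): [2.57, 2.57, 3.14, 3.14, 3.14, 3.14].

## Interface

Orientations are given as a rotation vector (axis times angle).
In Python, from station import env gives the robot as it stands.
- The arm moves only by the tool move_arm, never from a script. Its argument "plan" is a list of rows, each a list of 5 numbers: the shift along the world's x, y, z in m, then the turn about the world's z in rad, then the closure, from 0 (fully open) to 1 (shut). A call has exactly 10 rows; each row is the pose to reach, as a shift and turn from the pose commanded when the call began; what a row does not reach only later rows make up. A row lasts 1/8 s, in which the tool goes at most 62.5 mm and 10.7 degrees, less where a joint would pass 70% of its speed; a pose out of reach is approached as far as the arm can. A call with a gripper value outside its range is refused whole. The fingers move at their own pace and stop on an object; "squeeze" is the grip in N (left out, the last holds). Time passes only in rows, so rows that repeat a pose let the fingers close, or fill a call up. It gives the time, the measured TCP pose, the force, the opening and the grip force at its end, in the units of the state.
- env.read_state(): the state, without advancing time (a new reading comes with each control period).
- env.grab_frame(name): name is "side" or "top"; returns the picture (420x560x3 uint8, red, green, blue); there is no depth.
- env.camera_model(name): a dict with "K" (3x3 intrinsics, pixels), "T" (4x4, takes a point from camera to world coordinates). Camera axes: x right, y down, z forward; pixel columns grow to the right and rows downward; lengths in m; the calibration is good to about 2 mm. A picture is of the moment at which its call begins. camera_model takes no time and is no camera call.
- env.close_job(): hands the job in; it is judged then, once.
Trained networks look in the newest picture that a camera, given by its name, has taken for a name from the list of things; names that differ only in an ending like _2 or _b are one class to them, and where a whole thing is asked for, a point or a joint stands for the part that bears it (a point fixed in the world has none). Each returns a list of dicts, best first, with "confidence" (0 to 1); they miss things now and then, are a little off and sometimes report something else, mostly with a low value. They report only what shows in the picture. A call takes as long as a camera call. They do not tell look-alikes from the thing itself.
- env.boxes_of(name, camera): "xyz" ([x, y, z] in m, in world coordinates, good to about 4 mm: the middle of the surface that is visible of it).
- env.spot_point(name, camera): "xyz" ([x, y, z] in m, in world coordinates, good to about 4 mm: a listed point, or the origin of a listed thing).
The state is a dict: "time": time; "joint_positions": joint angles; "dq": joint speeds; "joint_torque": joint torques, N m; "tool_pos": TCP position; "eef_rot": TCP orientation; "contact_force": force on the tool from outside, world axes, zero at the start; "moment": the same for the moment, N m; "width": finger opening in m; "grip_force": force on a finger pad.
Only numpy, scipy, OpenCV 4.12 (cv2) and the standard library are available. Lean on these libraries where they do the work, as an engineer would, in place of code of your own. Each camera call takes 0.05 s, during which the arm holds its last target. There are 200 camera calls.

## Task

Ready the button blank for drilling: swing the jig's lock collar clockwise by its pin as far as it goes, to its locked mark, then stand the loose wooden packer upright and fully down in the middle of the one gap between blank and stops that is wide enough for it, without forcing it into the narrow gap, and let go of it. Then press the sprung blank straight down with the fingertips until it is flush with the cheeks at its ends, and finish while still holding it firmly down. Leave the jar, the spool and the button tray where they are.

Things in the scene. Friction and masses are not known exactly. Their poses are not given: they have to be found in the camera images.
- jig: Plywood drilling jig fixed on the bench. Origin on the bench, z up, x away from the robot; yaw within 0.25 rad. In its axes (mm): base x -85..85, y -110..235, top 15 high; blank x -70..10, y -73..73; a dark wooden cheek, top 39 high, at each y end of it; steel bar x 50..70 with two stops on its -x side at y = 40 and -40; collar near the +y end. Highest: the collar pin, 70.
- blank_top (a point): Centre of the top face of the light wooden button blank, a slab 80 (jig x) x 146 (jig y) x 24 mm on a sprung bed that lets it move only up and down: 47 mm above the bench when up (8 mm proud of the cheeks), 39 mm when pressed flush. Axes as the jig. A good place to press.
- blank (a joint): How far the blank is pressed down (m): 0 up, 0.008 fully down on its stop, flush. The spring needs about 3 N to start and 11 N to be fully down, and lifts the blank again when let go.
- stop_thin: Thinner aluminium stop, fixed, 20 (jig x) x 60 (jig y) x 24 mm, top 39 mm above the bench, same yaw as the jig. It leaves a gap of 20 mm (jig x) to the blank. Origin: middle of the lower edge of its back face (against the bar); the block extends from there 20 mm to -x. It may be at either of the two stop places.
- stop_thick: Thicker aluminium stop, fixed, 30 x 60 x 24 mm, otherwise alike (origin likewise, block extends 30 mm to -x); leaves a gap of only 10 mm, too narrow for the packer.
- wide_gap (a point): Middle of the floor of the wide gap, in front of the thin stop, on the top of the jig's base (15 mm above the bench); axes as the jig: x across the 20 mm gap, y along it.
- packer: Loose dark wooden packer (spacer), standing upright on the bench to the right of the jig, 16 (its x) x 40 (its y) x 60 mm tall, about 45 g; the lowest 4 mm are 2 mm narrower all round. Origin at the centre of its underside. Its 16 mm side goes across the gap, either way round. In the gap its top stands 75 mm above the bench.
- collar_axis (a point): Point on the bench on the collar's vertical axis. The steel collar (52 mm across, 18 to 38 mm above the bench) is captive on a dark post (top 55 mm above the bench) and has an arm with an upright pin.
- collar_pin (a point): Middle of the top of the collar's upright round pin (12 mm diameter), 70 mm above the bench, 60 mm from the collar's axis; the pin is free from 31 mm above the bench to its top. Push or pinch it and follow a circle about the axis.
- collar_mark (a point): The pin's place when locked (the pin's axis, 50 mm above the bench); a small brass pip on the base, 18 mm further from the collar's axis, is the locked mark.
- collar (a joint): Collar angle (rad), growing clockwise seen from above: at 0 the arm points to the jig's -x; 1.4 is the end stop and the locked mark (arm nearly along the jig's +y). Starts between 0 and 0.45, turns with steady friction of about 0.12 N m and stays where left.
- button_jar: Bystander: closed jar 70 mm across, 95 mm tall, left of the jig; origin under its centre.
- thread_spool: Bystander: wooden spool 48 mm across, 58 mm tall, standing beyond the jig; origin under its centre.
- button_tray: Bystander: open wooden tray of buttons 80 x 110 x 25 mm beyond the jig to the right; origin under its centre.
There are look-alikes about, which are no part of the job. Of the things that look like the packer, the largest one is meant.

How it is judged:
By the outcome, as a careful person would: the job done as asked, in the order asked, and still so for the second after the job is handed in, while the arm keeps its last pose, push and grip.
It also fails if it takes over 64 s, if anything falls off the work surface, if the arm or the gripper's body presses on something with over 40 N, if the wrist force passes 120 N, or if a joint passes its speed limit or range.

## Working session

There is one attempt and no reset: what is moved stays moved. The work goes in short steps, Python scripts to look and compute and a tool call to move; the robot and the scene stay as the last step left them, time stands still between calls to the robot, and variables do not carry over. Pictures are saved under pics/ and viewed, at most 10 in all, crops included, and the job is handed in when it is done.

Besides the shell and the picture viewer there is one more tool, called after "Emit:" by a JSON object that holds its "op" and its "data". move_arm: Moves the arm, as the interface text tells. Its arguments: {"type":"object","properties":{"plan":{"type":"array","items":{"type":"array","items":{"type":"number"}}},"squeeze":{"type":"number"}},"required":["plan"]}

```bash
mkdir -p pics; cat > h.py <<'E'
import numpy as np, cv2
from station import env
def save(cam,fn):
    im=env.grab_frame(cam); cv2.imwrite('pics/'+fn,im[:,:,::-1].copy()); return im
def proj(cam,p):
    m=env.camera_model(cam); T=np.linalg.inv(np.array(m['T'])); q=np.array(m['K'])@(T[:3,:3]@np.array(p)+T[:3,3]); return q[:2]/q[2]
def ray(cam,u,v,z):
    m=env.camera_model(cam); T=np.array(m['T']); d=T[:3,:3]@np.linalg.inv(np.array(m['K']))@[u,v,1]; o=T[:3,3]; return o+d*(z-o[2])/d[2]
E
python3 - <<'E'
from h import *
a=save('top','t1.png');b=save('side','s1.png')
for c in ['top','side']:
    for n in ['jig','blank_top','stop_thin','stop_thick','wide_gap','packer','collar_axis','collar_pin','collar_mark','button_jar','thread_spool','button_tray']:
        r=env.spot_point(n,c)
        print(c,n,[(np.round(x['xyz'],3).tolist(),round(x['confidence'],2)) for x in r[:4]])
s=env.read_state();print(s['time'],s['tool_pos'],s['eef_rot'],s['width'])
for c in ['top','side']: print(np.array(env.camera_model(c)['T'])[:3,3])
E
```

```text
top jig [([0.565, -0.069, 0.001], 0.72), ([0.607, -0.026, 0.013], 0.34)]
top blank_top [([0.541, -0.082, 0.044], 0.59)]
top stop_thin []
top stop_thick [([0.624, -0.099, 0.014], 0.48)]
top wide_gap [([0.58, -0.027, 0.018], 0.69), ([0.548, 0.145, 0.048], 0.5)]
top packer [([0.49, -0.467, -0.001], 0.61), ([0.79, -0.073, -0.002], 0.61), ([0.52, -0.398, -0.001], 0.53), ([0.568, -0.349, -0.001], 0.45)]
top collar_axis [([0.573, 0.09, 0.002], 0.88)]
top collar_pin [([0.514, 0.094, 0.07], 0.63), ([0.574, 0.088, 0.003], 0.32)]
top collar_mark [([0.549, 0.146, 0.048], 0.88), ([0.539, -0.079, 0.044], 0.55), ([0.79, -0.076, -0.005], 0.18)]
top button_jar [([0.46, 0.419, -0.001], 0.95), ([0.608, -0.025, 0.016], 0.34)]
top thread_spool [([0.606, -0.024, 0.016], 0.65), ([0.786, -0.077, -0.001], 0.6)]
top button_tray [([0.74, -0.284, 0.0], 0.82)]
side jig [([0.566, -0.075, -0.002], 0.79)]
side blank_top [([0.538, -0.077, 0.044], 0.6)]
side stop_thin [([0.604, -0.02, 0.013], 0.57)]
side stop_thick [([0.626, -0.099, 0.015], 0.75)]
side wide_gap [([0.579, -0.028, 0.014], 0.78)]
side packer [([0.522, -0.398, -0.001], 0.68), ([0.569, -0.347, 0.002], 0.5), ([0.485, -0.468, 0.0], 0.46), ([0.579, -0.025, 0.016], 0.22)]
side collar_axis [([0.58, -0.029, 0.016], 0.74), ([0.569, 0.093, -0.001], 0.62)]
side collar_pin [([0.512, 0.095, 0.071], 0.59)]
side collar_mark [([0.549, 0.144, 0.053], 0.81)]
side button_jar [([0.537, -0.076, 0.046], 0.42)]
side thread_spool [([0.79, -0.07, 0.001], 0.69)]
side button_tray [([0.744, -0.283, 0.002], 0.94)]
1.3 [ 0.18457465 -0.5446225   0.23132017] [3.09963302e+00 5.11032818e-01 4.21369838e-07] 0.08538559160141351
[ 0.37947859 -0.01700148  1.42040254]
[ 0.14073067 -0.89406958  0.9300131 ]
```

View pics/t1.png

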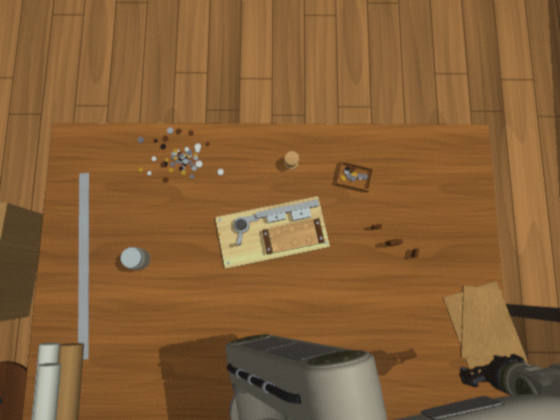

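View pics/s1.png

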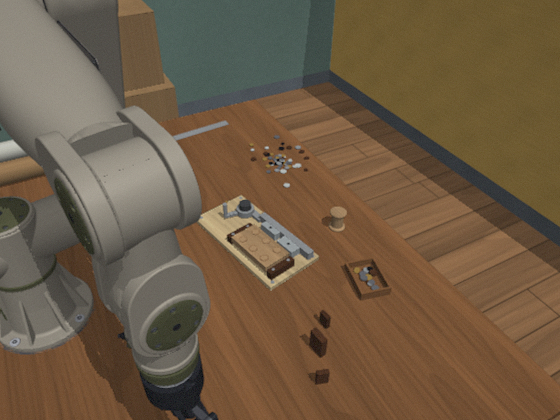

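The pictures show the jig at top (270,232), with the collar arm pointing to −x and the thin stop next to the collar. The three packer-like blocks are at top (373,227), (393,243) and (412,254); the middle one looks largest. I'll zoom in on them for yaw.

```bash
python3 - <<'E'
from h import *
t=cv2.imread('pics/t1.png');s=cv2.imread('pics/s1.png')
a=cv2.resize(s[300:390,280:360],None,fx=6,fy=6,interpolation=cv2.INTER_CUBIC)[:540,:400]
a=cv2.resize(s[300:390,290:350],(390,585),interpolation=cv2.INTER_CUBIC)
b=cv2.resize(t[215:265,360:425],(390,300),interpolation=cv2.INTER_CUBIC)
c=cv2.resize(t[195:270,212:332],(390,244),interpolation=cv2.INTER_CUBIC)
o=np.zeros((585,790,3),np.uint8);o[:,:390]=a;o[:300,400:]=b;o[310:554,400:]=c
cv2.imwrite('pics/z1.png',o)
E
```

```text
(no output)
```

View pics/z1.png

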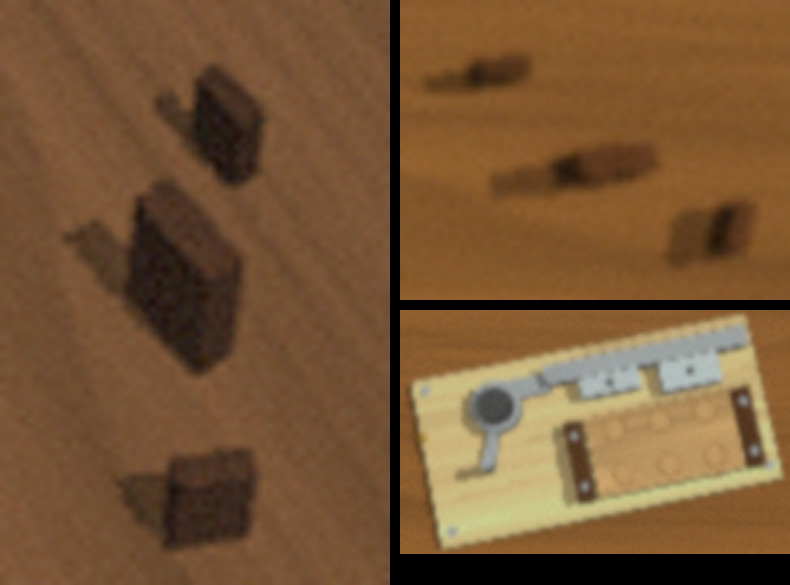

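The middle block is the largest, so it is the packer. The thin stop is the left one in the top view, the pip is near crop (425,437), and the jig corners are clear. Next I'll work out poses from the corners.

```bash
python3 - <<'E'
from h import *
P=[ray('side',290+u/6.5,300+v/6.5,.06) for u,v in [(133,195),(165,181),(243,262),(212,288)]]
P=np.array(P)[:,:2];print(P.round(4).tolist(),P.mean(0))
for i,j in [(0,3),(1,2),(0,1),(3,2)]: d=P[j]-P[i];print(np.linalg.norm(d),np.degrees(np.arctan2(d[1],d[0])))
s=cv2.imread('pics/s1.png');t=cv2.imread('pics/t1.png')
J=np.array([ray('top',212+(u-400)/3.25,195+(v-310)/3.25,.015)[:2] for u,v in [(413,383),(745,316),(782,475),(443,548)]])
print(J.round(4).tolist(),J.mean(0))
for i,j in [(0,1),(3,2),(0,3),(1,2)]: d=J[j]-J[i];print(np.linalg.norm(d),np.degrees(np.arctan2(d[1],d[0])))
# dark mask packer in top
g=t.max(2)[230:256,380:404];print(g.min(),np.median(g))
m=(g<75).astype(np.uint8)
ys,xs=np.nonzero(m);print(cv2.minAreaRect(np.c_[xs+380,ys+230].astype(np.float32)))
E
```

```text
[[0.5087, -0.3824], [0.5212, -0.3827], [0.5269, -0.4219], [0.5125, -0.4255]] [ 0.51732013 -0.40310609]
0.043247575723120865 -84.96055715639461
0.03963925394334602 -81.71263227497086
0.012444171369269945 -1.2532468582899152
0.01479614112771835 14.013538536949987
[[0.5961, 0.1704], [0.6669, -0.1636], [0.5064, -0.1983], [0.4323, 0.1359]] [ 0.55041115 -0.01389753]
0.3413614725208547 -78.02645581826236
0.342266532163254 -77.49126802857313
0.1674073055191674 -168.11388885072193
0.1642113440925858 -167.80501092522604
41 131.0
((388.0, 243.0), (4.0, 4.0), 90.0)
```

Estimates so far:

| Thing | Position | Angle |
|---|---|---|
| Jig | — | yaw ≈ 0.215 |
| Pin | (0.513, 0.0945) | — |
| Collar axis | (0.572, 0.0915) | — |
| Collar mark | (0.549, 0.146) | — |
| Packer | (0.52, −0.40) | yaw ≈ 0.12 |

I'll move toward the pin and turn so the fingers close tangentially to its circle.

Emit:
{"op": "move_arm", "data": {"plan": [[0.028,0.055,0,0.18,0.5],[0.056,0.11,0,0.36,0.5],[0.084,0.165,0,0.54,0.5],[0.112,0.22,0,0.72,0.5],[0.14,0.275,0,0.9,0.5],[0.168,0.33,0,1.08,0.5],[0.196,0.385,0,1.26,0.5],[0.224,0.44,0,1.44,0.5],[0.252,0.495,0,1.62,0.5],[0.28,0.55,0,1.8,0.5]], "squeeze": 30}}

```text
time: 2.55
tool_pos: [0.4654, 0.0073, 0.2317]
eef_rot: [1.518, 2.749, 0.001]
contact_force: [1.3, -0.9, 0.8]
width: 0.0428
grip_force: 0.0
```

Emit:
{"op": "move_arm", "data": {"plan": [[0.02,0.045,-0.02,0.18,0.5],[0.048,0.09,-0.04,0.36,0.5],[0.048,0.09,-0.06,0.54,0.5],[0.048,0.09,-0.08,0.72,0.5],[0.048,0.09,-0.1,0.9,0.5],[0.048,0.09,-0.12,0.94,0.5],[0.048,0.09,-0.12,0.94,0.5],[0.048,0.09,-0.12,0.94,0.5],[0.048,0.09,-0.12,0.94,0.5],[0.048,0.09,-0.12,0.94,0.5]]}}

```text
time: 3.8
tool_pos: [0.5131, 0.0954, 0.1121]
eef_rot: [0.118, 3.138, 0.0]
contact_force: [0.5, -0.8, 0.5]
width: 0.0426
grip_force: 0.0
```

```bash
python3 - <<'E'
from h import *
s=env.read_state();print(s['time'],s['tool_pos'],s['eef_rot'],s['width'],s['contact_force'],s['joint_positions'])
for c in ['top','side']:
  im=save(c,c+'2.png')
  for n in ['collar_pin','collar_axis','collar_mark','blank_top','wide_gap','stop_thin','stop_thick','jig','packer']:
    print(c,n,[(np.round(x['xyz'],3).tolist(),round(x['confidence'],2)) for x in env.spot_point(n,c)[:3]])
s=cv2.imread('pics/side2.png');cv2.imwrite('pics/z2.png',cv2.resize(s[170:300,170:340],(784,600),interpolation=cv2.INTER_CUBIC))
E
```

```text
3.8 [0.5131404  0.09539239 0.11210475] [1.17805740e-01 3.13789231e+00 3.29688508e-04] 0.04262787354724134 [ 0.53843918 -0.77186428  0.50096632] [ 2.98541663e-02  2.78564527e-01 -3.04117305e-01  9.86614016e-01
  1.09208460e-04  1.04904905e-01]
top collar_pin [([0.604, -0.024, 0.014], 0.24)]
top collar_axis [([0.576, 0.09, 0.001], 0.81)]
top collar_mark [([0.521, -0.395, -0.003], 0.23)]
top blank_top [([0.543, -0.079, 0.044], 0.56)]
top wide_gap [([0.576, -0.025, 0.014], 0.52)]
top stop_thin [([0.604, -0.025, 0.017], 0.5)]
top stop_thick [([0.625, -0.101, 0.011], 0.72)]
top jig [([0.566, -0.068, -0.001], 0.98), ([0.741, -0.286, 0.001], 0.65)]
top packer [([0.52, -0.397, -0.002], 0.64), ([0.566, -0.347, -0.002], 0.59), ([0.488, -0.467, 0.002], 0.56)]
side collar_pin [([0.514, 0.096, 0.071], 0.74)]
side collar_axis [([0.57, 0.09, 0.003], 0.92)]
side collar_mark [([0.551, 0.145, 0.052], 0.94)]
side blank_top []
side wide_gap [([0.582, -0.029, 0.018], 0.57)]
side stop_thin [([0.605, -0.022, 0.012], 0.67), ([0.515, 0.097, 0.074], 0.34)]
side stop_thick [([0.623, -0.098, 0.015], 0.79)]
side jig [([0.567, -0.072, -0.0], 0.7), ([0.624, -0.1, 0.014], 0.34)]
side packer [([0.522, -0.398, -0.003], 0.75), ([0.488, -0.47, -0.001], 0.53), ([0.566, -0.346, 0.0], 0.51)]
```

View pics/z2.png

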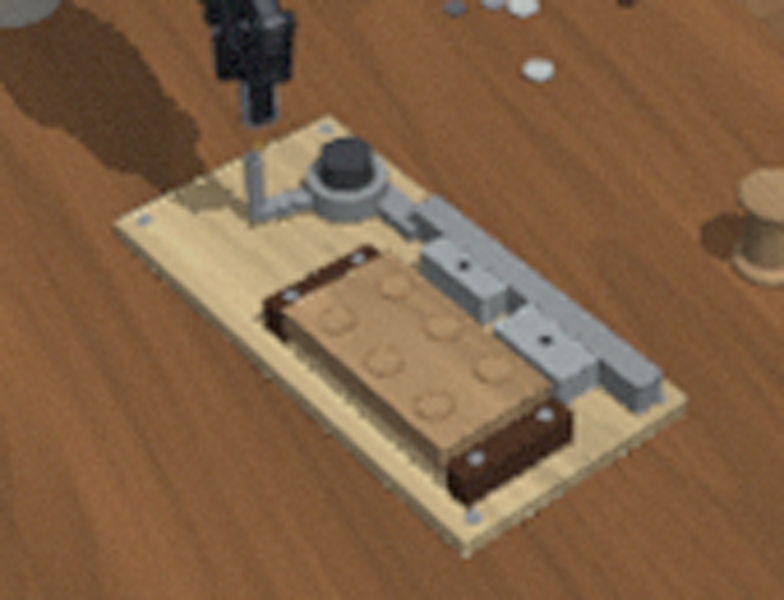

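The fingers are right above the pin (crop (255,155)). The post is at (345,165) and the wide gap is in front of the nearer-to-collar stop. Next: descend and pinch.

Emit:
{"op": "move_arm", "data": {"plan": [[0,0,-0.03,0,0.5],[0,0,-0.06,0,0.5],[0,0,-0.07,0,0.5],[0,0,-0.07,0,0.5],[0,0,-0.07,0,1],[0,0,-0.07,0,1],[0,0,-0.07,0,1],[0,0,-0.07,0,1],[0,0,-0.07,0,1],[0,0,-0.07,0,1]]}}

```text
time: 6.05
tool_pos: [0.5135, 0.0953, 0.0425]
eef_rot: [0.117, 3.137, -0.0]
contact_force: [-0.4, -0.1, 6.3]
width: 0.0107
grip_force: 29.4
```

```bash
python3 - <<'E'
from h import *
p=np.array([.513,.0955]);c=np.array([.572,.091]);d=p-c;d*=.06/np.hypot(*d)
for a in np.linspace(0,1.16,9)[1:]:
    R=np.array([[np.cos(a),np.sin(a)],[-np.sin(a),np.cos(a)]]);print(round(a,3),(R@d-d).round(4), c+R@d)
s=env.read_state();print(s['tool_pos'],s['contact_force'],s['width'],np.arctan2(-d[1],-d[0]))
E
```

```text
0.145 [0.0013 0.0086] [0.5134609  0.10415957]
0.29 [0.0038 0.0169] [0.51597668 0.11247993]
0.435 [0.0075 0.0248] [0.51966828 0.12034946]
0.58 [0.0123 0.032 ] [0.52445823 0.12760301]
0.725 [0.0181 0.0385] [0.53024599 0.13408832]
0.87 [0.0247 0.0441] [0.5369101  0.13966928]
1.015 [0.0321 0.0487] [0.54431068 0.14422877]
1.16 [0.0401 0.0521] [0.55229241 0.14767108]
[0.51353168 0.09527885 0.04248139] [-0.43655675 -0.11423981  6.31127156] 0.010656510311237889 -0.07612380322052739
```

Emit:
{"op": "move_arm", "data": {"plan": [[0.001,0.0072,0,-0.12,1],[0.003,0.0142,0,-0.24,1],[0.0056,0.0209,0,-0.36,1],[0.0089,0.0273,0,-0.48,1],[0.0129,0.0331,0,-0.6,1],[0.0179,0.0383,0,-0.72,1],[0.0235,0.0432,0,-0.84,1],[0.0297,0.0473,0,-0.96,1],[0.0345,0.05,0,-1.05,1],[0.0345,0.05,0,-1.05,1]]}}

```text
time: 7.3
tool_pos: [0.5498, 0.1433, 0.0425]
eef_rot: [1.675, 2.65, -0.002]
contact_force: [3.3, -7.8, 2.2]
width: 0.0108
grip_force: 29.3
```

```bash
python3 - <<'E'
from h import *
s=env.read_state();print(s['contact_force'],s['moment'],s['width'])
for c in ['top','side']:
  im=save(c,c+'3.png')
  for n in ['collar_pin','collar_mark']:
    print(c,n,[(np.round(x['xyz'],3).tolist(),round(x['confidence'],2)) for x in env.spot_point(n,c)[:3]])
E
```

```text
[ 3.27568049 -7.76922108  2.21735669] [-1.51939094 -0.65580368 -0.0316727 ] 0.010804789557924197
top collar_pin [([0.551, 0.144, 0.072], 0.4)]
top collar_mark [([0.546, 0.149, 0.048], 0.8), ([0.574, 0.09, 0.001], 0.66)]
side collar_pin [([0.549, 0.144, 0.071], 0.68)]
side collar_mark []
```

Emit:
{"op": "move_arm", "data": {"plan": [[0.003,-0.001,0,-0.03,1],[0.005,-0.0005,0,-0.06,1],[0.007,0,0,-0.09,1],[0.009,0.0005,0,-0.12,1],[0.01,0.001,0,-0.14,1],[0.01,0.001,0,-0.14,1],[0.01,0.001,0,-0.14,1],[0.01,0.001,0,-0.14,1],[0.01,0.001,0,-0.14,1],[0.01,0.001,0,-0.14,1]]}}

```text
time: 8.85
tool_pos: [0.5509, 0.1434, 0.0421]
eef_rot: [-1.855, -2.53, 0.018]
contact_force: [-18.4, -11.2, 21.2]
width: 0.0108
grip_force: 31.8
```

The tangential force rose to about 21 N with no further travel, so the collar is at its end stop. I'll relax, open and lift.

Emit:
{"op": "move_arm", "data": {"plan": [[-0.006,-0.001,0,0,1],[-0.008,-0.001,0,0,0.5],[-0.008,-0.001,0,0,0.5],[-0.008,-0.001,0,0,0.5],[-0.008,-0.001,0,0,0.5],[-0.008,-0.001,0.03,0,0.5],[-0.008,-0.001,0.08,0,0.5],[-0.008,-0.001,0.13,0,0.5],[0.0,-0.05,0.14,0,0.5],[0,-0.1,0.15,0,0.5]]}}

```text
time: 10.1
tool_pos: [0.5581, 0.0459, 0.1924]
eef_rot: [1.853, 2.534, 0.002]
contact_force: [0.0, -0.7, 0.2]
width: 0.0425
grip_force: 0.0
```

```bash
python3 - <<'E'
from h import *
s=env.read_state();print(s['tool_pos'],s['eef_rot'],s['contact_force'],s['joint_positions'])
for c in ['top','side']:
  im=save(c,c+'4.png')
  for n in ['collar_pin','collar_mark','packer']:
    print(c,n,[(np.round(x['xyz'],3).tolist(),round(x['confidence'],2)) for x in env.spot_point(n,c)[:3]])
s=cv2.imread('pics/side4.png');t=cv2.imread('pics/top4.png')
cv2.imwrite('pics/z4.png',np.hstack([cv2.resize(s[190:250,190:260],(400,343),interpolation=cv2.INTER_CUBIC),cv2.resize(t[200:260,205:275],(400,343),interpolation=cv2.INTER_CUBIC)]))
E
```

```text
[0.55809496 0.04592848 0.19242214] [1.85295308e+00 2.53448146e+00 2.05477008e-03] [ 0.02814959 -0.73767895  0.20448728] [-6.12542002e-02  2.95987850e-01 -7.34840660e-02  1.19893340e+00
  2.20866171e-05  1.20133253e+00]
top collar_pin []
top collar_mark []
top packer [([0.571, -0.345, -0.003], 0.6), ([0.52, -0.397, -0.004], 0.58), ([0.486, -0.461, -0.0], 0.53)]
side collar_pin [([0.537, -0.077, 0.044], 0.3)]
side collar_mark [([0.55, 0.142, 0.051], 0.84)]
side packer [([0.488, -0.47, 0.0], 0.76), ([0.522, -0.399, 0.001], 0.63), ([0.624, -0.099, 0.016], 0.62)]
```

View pics/z4.png

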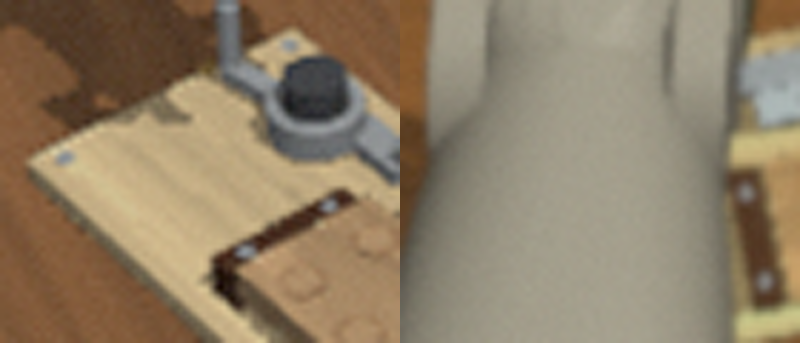

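The collar arm now points straight at the pip (crop (210,70)), so it is locked. Now to the packer.

Emit:
{"op": "move_arm", "data": {"plan": [[-0.005,-0.055,0,-0.03,0.5],[-0.01,-0.11,0,-0.06,0.5],[-0.015,-0.165,0,-0.09,0.5],[-0.02,-0.22,0,-0.12,0.5],[-0.025,-0.275,0,-0.15,0.5],[-0.03,-0.33,0,-0.185,0.5],[-0.034,-0.385,-0.02,-0.185,0.5],[-0.038,-0.444,-0.05,-0.185,0.5],[-0.038,-0.444,-0.07,-0.185,0.5],[-0.038,-0.444,-0.07,-0.185,0.5]]}}

```text
time: 11.75
tool_pos: [0.5181, -0.3962, 0.1184]
eef_rot: [-2.079, -2.348, -0.001]
contact_force: [1.1, -0.5, 0.3]
width: 0.0429
grip_force: 0.0
```

```bash
python3 - <<'E'
from h import *
s=env.read_state();print(s['tool_pos'],s['eef_rot'],s['contact_force'],s['joint_positions'])
for c in ['top','side']:
  im=save(c,c+'5.png')
  for n in ['packer']:
    print(c,n,[(np.round(x['xyz'],3).tolist(),round(x['confidence'],2)) for x in env.spot_point(n,c)[:3]])
s=cv2.imread('pics/side5.png')
cv2.imwrite('pics/z5.png',cv2.resize(s[270:400,260:390],(600,600),interpolation=cv2.INTER_CUBIC))
E
```

```text
[ 0.5180765  -0.39619868  0.11841985] [-2.07927486e+00 -2.34770081e+00 -8.75346068e-04] [ 1.13199706 -0.49823604  0.33649989] [-7.75972031e-01  5.16002092e-01  7.35670066e-02  1.13388152e+00
  2.76448029e-04  6.73703501e-01]
top packer [([0.52, -0.399, -0.002], 0.57), ([0.573, -0.347, 0.0], 0.57)]
side packer [([0.522, -0.399, -0.001], 0.83), ([0.568, -0.347, 0.004], 0.6), ([0.487, -0.47, -0.001], 0.58)]
```

View pics/z5.png

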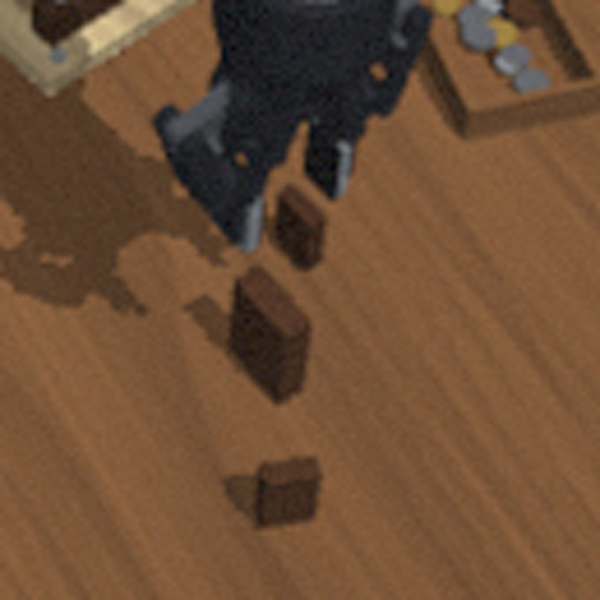

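The gripper hangs above the packer (crop (270,335)), with the fingers on either side of its thin direction. I'll descend and grip.

Emit:
{"op": "move_arm", "data": {"plan": [[0.003,-0.003,-0.03,0,0.5],[0.003,-0.003,-0.06,0,0.5],[0.003,-0.003,-0.082,0,0.5],[0.003,-0.003,-0.082,0,0.5],[0.003,-0.003,-0.082,0,1],[0.003,-0.003,-0.082,0,1],[0.003,-0.003,-0.082,0,1],[0.003,-0.003,-0.082,0,1],[0.003,-0.003,-0.082,0,1],[0.003,-0.003,-0.082,0,1]], "squeeze": 30}}

```text
time: 13.2
tool_pos: [0.5229, -0.4014, 0.0415]
eef_rot: [2.081, 2.349, 0.0]
contact_force: [-1.2, 0.8, 6.1]
width: 0.0154
grip_force: 29.1
```

Emit:
{"op": "move_arm", "data": {"plan": [[0,0,0,0,1],[0,0,0.04,0,1],[0,0,0.09,0,1],[0.005,0.05,0.1,0.01,1],[0.015,0.1,0.1,0.03,1],[0.025,0.15,0.1,0.05,1],[0.035,0.2,0.1,0.07,1],[0.04,0.25,0.1,0.09,1],[0.05,0.3,0.1,0.09,1],[0.055,0.34,0.1,0.09,1]]}}

```text
time: 14.45
tool_pos: [0.5776, -0.0587, 0.14]
eef_rot: [1.973, 2.443, 0.001]
contact_force: [-0.0, -0.3, -0.5]
width: 0.0154
grip_force: 31.2
```

Emit:
{"op": "move_arm", "data": {"plan": [[0,0.015,-0.01,0,1],[0,0.028,-0.02,0,1],[0,0.028,-0.03,0,1],[0,0.028,-0.034,0,1],[0,0.028,-0.034,0,1],[0,0.028,-0.034,0,1],[0,0.028,-0.034,0,1],[0,0.028,-0.034,0,1],[0,0.028,-0.034,0,1],[0,0.028,-0.034,0,1]]}}

```text
time: 15.7
tool_pos: [0.5771, -0.0325, 0.1054]
eef_rot: [1.975, 2.443, 0.0]
contact_force: [-0.4, 0.8, 0.1]
width: 0.0147
grip_force: 31.2
```

```bash
python3 - <<'E'
from h import *
s=env.read_state();print(s['time'],s['tool_pos'],s['eef_rot'],s['contact_force'])
im=save('side','side6.png');im=save('top','top6.png')
for c in ['top','side']:
  for n in ['packer','wide_gap','stop_thin','stop_thick','jig','blank_top']:
    print(c,n,[(np.round(x['xyz'],3).tolist(),round(x['confidence'],2)) for x in env.spot_point(n,c)[:3]])
s=cv2.imread('pics/side6.png')
a,b,k=215,200,6.5
z=cv2.resize(s[b:b+92,a:a+120],None,fx=k,fy=k,interpolation=cv2.INTER_CUBIC)
yaw=.215;o=np.array([.566,-.0715]);c,d=np.cos(yaw),np.sin(yaw);R=np.array([[c,-d],[d,c]])
def poly(pts,zz,col):
    q=np.array([(proj('side',np.r_[o+R@np.array(p),zz])-[a-.0,b-.0]+.5)*k for p in pts]).round().astype(int)
    cv2.polylines(z,[q],True,col,1)
box=lambda x0,x1,y0,y1:[(x0,y0),(x1,y0),(x1,y1),(x0,y1)]
poly(box(-.07,.01,-.073,.073),.047,(0,255,0))
poly(box(.03,.05,.01,.07),.039,(255,255,0));poly(box(.02,.05,-.07,-.01),.039,(255,255,0))
poly(box(-.085,.085,-.11,.235),.015,(0,0,255))
cv2.imwrite('pics/z6.png',z)
E
```

```text
15.7 [ 0.57711643 -0.0325435   0.10539318] [1.97490978e+00 2.44298847e+00 2.40467057e-04] [-0.39995185  0.83067359  0.14890787]
top packer [([0.489, -0.466, -0.002], 0.57), ([0.568, -0.348, -0.001], 0.43)]
top wide_gap []
top stop_thin []
top stop_thick [([0.625, -0.1, 0.014], 0.63)]
top jig [([0.565, -0.07, 0.004], 0.58)]
top blank_top [([0.538, -0.077, 0.046], 0.64)]
side packer [([0.487, -0.469, 0.001], 0.71), ([0.578, -0.03, 0.066], 0.63), ([0.567, -0.345, 0.003], 0.44)]
side wide_gap [([0.577, -0.026, 0.015], 0.43)]
side stop_thin [([0.602, -0.022, 0.016], 0.56)]
side stop_thick [([0.624, -0.096, 0.016], 0.75)]
side jig [([0.569, -0.076, -0.002], 0.72)]
side blank_top [([0.537, -0.076, 0.046], 0.61)]
```

View pics/z6.png

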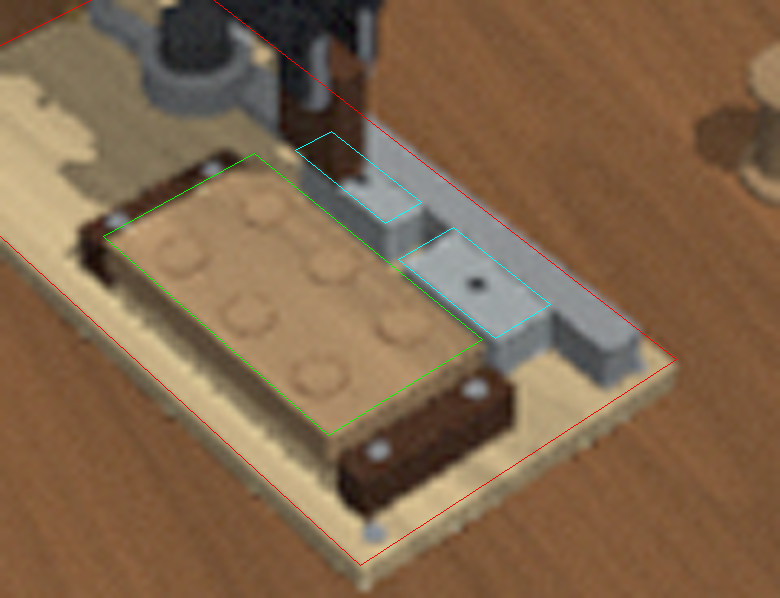

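The jig overlay (origin (0.566, −0.0715), yaw 0.215) fits the blank, stop and base edges to about 1 mm. I'll make the same overlay check for the held packer, to remove camera/robot bias before inserting it.

```bash
python3 - <<'E'
from h import *
s=cv2.imread('pics/side6.png')
a,b,k=245,195,13
z=cv2.resize(s[b:b+46,a:a+46],None,fx=k,fy=k,interpolation=cv2.INTER_CUBIC)
yaw=.213;c,d=np.cos(yaw),np.sin(yaw);R=np.array([[c,-d],[d,c]]);t=np.array([.5771,-.0325]);
def P(p): return tuple(((proj('side',p)-[a,b]+.5)*k).round().astype(int).tolist())
o=t+R@np.array([0,.0025])
pt=lambda x,y,zz:np.r_[o+R@np.array([x,y]),zz]
for dz,col in [(.041,(0,255,0))]:
  z0=.1054-dz
  for A,B in [((-.008,-.02,z0+.004),(-.008,.02,z0+.004)),((-.008,-.02,z0+.004),(.008,-.02,z0+.004)),((-.008,-.02,z0),(-.008,-.02,z0+.06)),((.008,-.02,z0),(.008,-.02,z0+.06)),((-.008,.02,z0),(-.008,.02,z0+.06)),((-.006,-.018,z0),(.006,-.018,z0)),((-.006,-.018,z0),(-.006,.018,z0))]:
    cv2.line(z,P(pt(*A)),P(pt(*B)),col,1)
cv2.imwrite('pics/z7.png',z)
E
```

```text
(no output)
```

View pics/z7.png

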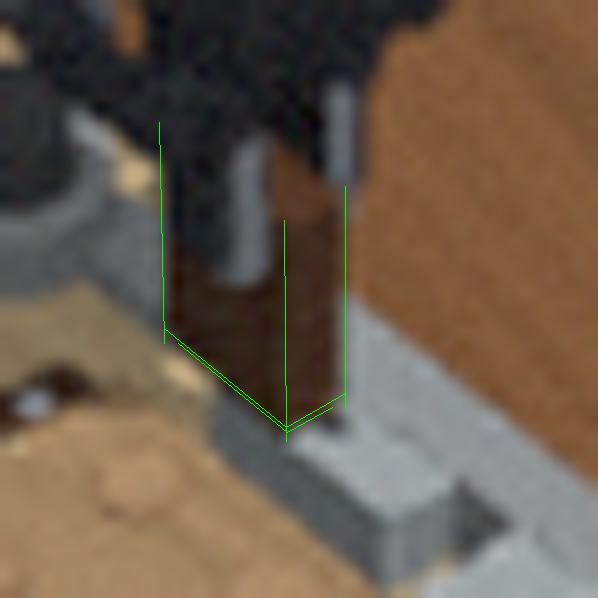

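The packer overlay agrees with the robot's pose to under 1 mm: edges at crop x≈165–340, bottom corner (287,430). It needs about +2 mm in y, then down in stages.

Emit:
{"op": "move_arm", "data": {"plan": [[0,0.002,0,0,1],[0,0.002,0,0,1],[0,0.002,-0.006,0,1],[0,0.002,-0.012,0,1],[0,0.002,-0.016,0,1],[0,0.002,-0.02,0,1],[0,0.002,-0.024,0,1],[0,0.002,-0.028,0,1],[0,0.002,-0.032,0,1],[0,0.002,-0.032,0,1]]}}

```text
time: 17.65
tool_pos: [0.577, -0.0305, 0.073]
eef_rot: [-1.975, -2.443, 0.0]
contact_force: [-0.8, 0.2, -0.1]
width: 0.0154
grip_force: 31.0
```

Emit:
{"op": "move_arm", "data": {"plan": [[0,0,-0.004,0,1],[0,0,-0.008,0,1],[0,0,-0.012,0,1],[0,0,-0.014,0,1],[0,0,-0.016,0,1],[0,0,-0.017,0,1],[0,0,-0.018,0,1],[0,0,-0.019,0,1],[0,0,-0.019,0,1],[0,0,-0.019,0,1]]}}

```text
time: 18.9
tool_pos: [0.5772, -0.0306, 0.0565]
eef_rot: [1.974, 2.442, 0.001]
contact_force: [-5.0, 0.4, 13.7]
width: 0.0153
grip_force: 34.4
```

The packer is seated on the floor: TCP 56.5 mm high, with 14 N of reaction. I'll ease off, release and lift.

Emit:
{"op": "move_arm", "data": {"plan": [[0,0,0.002,0,1],[0,0,0.002,0,0.6],[0,0,0.002,0,0.6],[0,0,0.002,0,0.6],[0,0,0.002,0,0.6],[0,0,0.01,0,0.6],[0,0,0.04,0,0.6],[0,0,0.08,0,0.6],[-0.03,-0.04,0.08,0,0.8],[-0.04,-0.05,0.08,0,1]]}}

```text
time: 20.15
tool_pos: [0.5364, -0.0819, 0.1354]
eef_rot: [1.976, 2.44, 0.0]
contact_force: [-0.2, -0.1, 0.1]
width: 0.0006
grip_force: 0.0
```

```bash
python3 - <<'E'
from h import *
s=env.read_state();print(s['time'],s['tool_pos'],s['eef_rot'],s['contact_force'],s['width'])
im=save('side','side8.png');im=save('top','top8.png')
for c in ['side','top']:
  for n in ['packer','blank_top','collar_pin']:
    print(c,n,[(np.round(x['xyz'],3).tolist(),round(x['confidence'],2)) for x in env.spot_point(n,c)[:3]])
s=cv2.imread('pics/side8.png')
a,b,k=215,190,6.5
z=cv2.resize(s[b:b+92,a:a+120],None,fx=k,fy=k,interpolation=cv2.INTER_CUBIC)
cv2.imwrite('pics/z8.png',z)
E
```

```text
20.15 [ 0.53636455 -0.08194297  0.13544057] [1.97637244e+00 2.44040625e+00 3.24595141e-04] [-0.18332757 -0.09148022  0.08858916] 0.0006020551242731282
side packer [([0.487, -0.472, -0.001], 0.72), ([0.548, 0.145, 0.05], 0.57), ([0.571, -0.345, 0.002], 0.47)]
side blank_top [([0.541, -0.078, 0.047], 0.83), ([0.569, 0.09, -0.001], 0.52)]
side collar_pin [([0.554, 0.145, 0.071], 0.66), ([0.786, -0.071, -0.001], 0.64), ([0.553, 0.144, 0.048], 0.4)]
top packer [([0.579, -0.026, 0.014], 0.47), ([0.489, -0.463, 0.001], 0.37)]
top blank_top []
top collar_pin [([0.552, 0.143, 0.067], 0.5)]
```

View pics/z8.png

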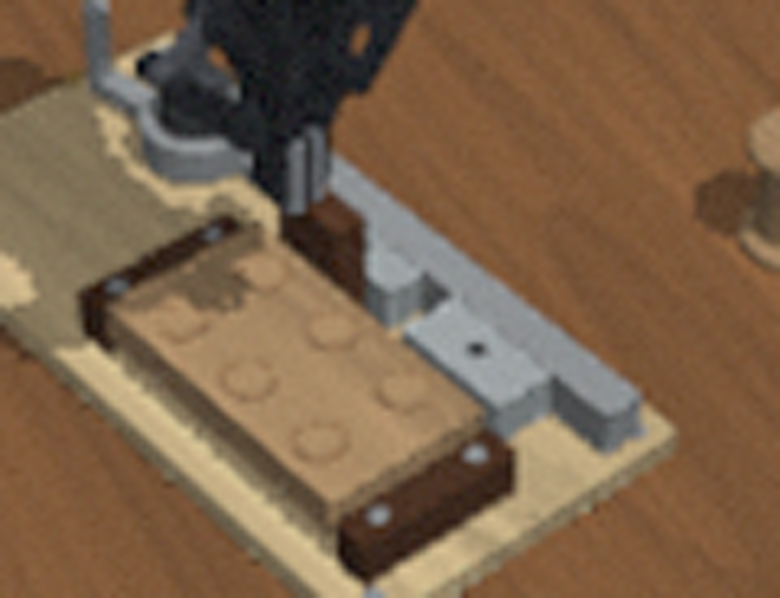

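The packer stands upright, fully down between blank and thin stop (crop (325,245)), and the collar is still locked. I'll press the blank with shut fingertips.

Emit:
{"op": "move_arm", "data": {"plan": [[0.001,0.004,-0.03,0,1],[0.001,0.004,-0.06,0,1],[0.001,0.004,-0.075,0,1],[0.001,0.004,-0.083,0,1],[0.001,0.004,-0.087,0,1],[0.001,0.004,-0.09,0,1],[0.001,0.004,-0.093,0,1],[0.001,0.004,-0.095,0,1],[0.001,0.004,-0.097,0,1],[0.001,0.004,-0.097,0,1]]}}

```text
time: 21.8
tool_pos: [0.5386, -0.0767, 0.0392]
eef_rot: [1.974, 2.442, 0.001]
contact_force: [-3.1, 2.1, 10.0]
width: 0.0001
grip_force: 5.3
```

Emit:
{"op": "move_arm", "data": {"plan": [[0,0,-0.001,0,1],[0,0,-0.002,0,1],[0,0,-0.003,0,1],[0,0,-0.004,0,1],[0,0,-0.004,0,1],[0,0,-0.004,0,1],[0,0,-0.004,0,1],[0,0,-0.004,0,1],[0,0,-0.004,0,1],[0,0,-0.004,0,1]]}}

```text
time: 23.05
tool_pos: [0.5388, -0.0767, 0.0388]
eef_rot: [1.973, 2.44, 0.002]
contact_force: [-13.0, 3.9, 37.4]
width: 0.0002
grip_force: 18.9
```

It's firmly on its stop. I'll ease off slightly to stay below 40 N, then check the scene.

Emit:
{"op": "move_arm", "data": {"plan": [[0,0,0.0015,0,1],[0,0,0.0015,0,1],[0,0,0.0015,0,1],[0,0,0.0015,0,1],[0,0,0.0015,0,1],[0,0,0.0015,0,1],[0,0,0.0015,0,1],[0,0,0.0015,0,1],[0,0,0.0015,0,1],[0,0,0.0015,0,1]]}}

```text
time: 24.3
tool_pos: [0.5387, -0.0767, 0.0389]
eef_rot: [1.973, 2.441, 0.002]
contact_force: [-9.4, 2.8, 26.8]
width: -0.0001
grip_force: 13.5
```

```bash
python3 - <<'E'
from h import *
im=save('side','side9.png');s=cv2.imread('pics/side9.png')
cv2.imwrite('pics/z9.png',cv2.resize(s[190:282,215:335],None,fx=6.5,fy=6.5,interpolation=cv2.INTER_CUBIC))
E
```

```text
(no output)
```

View pics/z9.png

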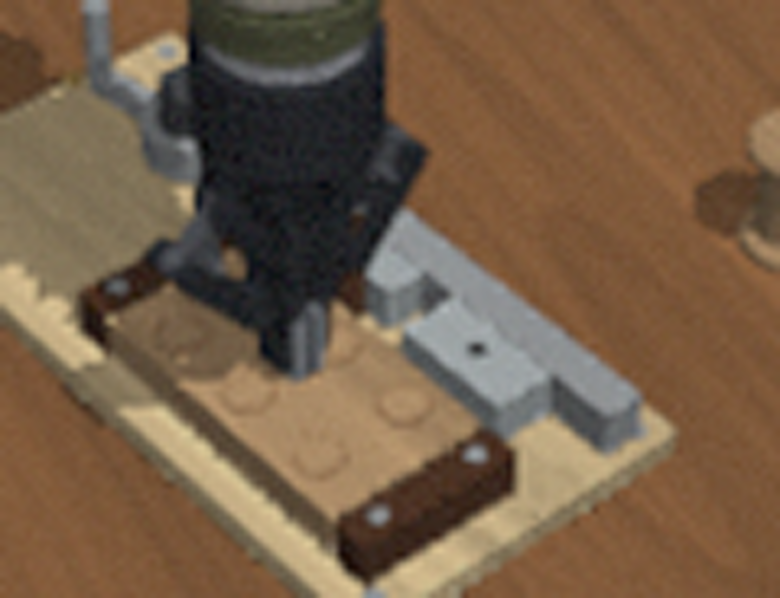

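The blank is flush with the cheeks (crop (425,470)), held with 27 N. The packer is in the gap at (350,290) and the collar is locked. I'll hand in.

```bash
python3 -c "
from station import env
print(env.close_job())"
```

```text
the job is handed in; nothing more can be done
None
```

I handed the job in at about 24 s: collar locked at its mark, packer standing fully down in the wide gap and released, blank pressed flush and still held with about 27 N.

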